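Turn the row of spice jars round into the display tray

TASK

Move the four filled spice jars with coloured caps from the aluminium filling rack into the blue display tray, one to a compartment, in reverse order: the jar at the rack's left end (seen from the robot) goes to the tray's right end, the next one beside it, and so on, so the jar at the rack's right end goes to the tray's left end. Keep the jars upright, set each one down on the tray's floor without dropping it, and leave them all standing there released.

Things in the scene. Friction and masses are not known exactly. Their poses are not given: they have to be found in the camera images.
- jar_pepper: Closed pepper jar with a black ribbed cap: round, 38 mm diameter, 95 mm tall, about 0.13 kg; the cap (fixed on) is its top 23 mm. Origin: centre of the underside, z up. Starts upright in a rack compartment, neighbours 64 mm apart between centres. Grip it from above by the cap, about 83 mm above the origin, fingers closing across the row (along rack or tray x).
- jar_paprika: Closed paprika jar with a red ribbed cap: round, 38 mm diameter, 95 mm tall, about 0.13 kg; the cap (fixed on) is its top 23 mm. Origin: centre of the underside, z up. Starts upright in a rack compartment, neighbours 64 mm apart between centres. Grip it from above by the cap, about 83 mm above the origin, fingers closing across the row (along rack or tray x).
- jar_turmeric: Closed turmeric jar with a yellow ribbed cap: round, 38 mm diameter, 95 mm tall, about 0.13 kg; the cap (fixed on) is its top 23 mm. Origin: centre of the underside, z up. Starts upright in a rack compartment, neighbours 64 mm apart between centres. Grip it from above by the cap, about 83 mm above the origin, fingers closing across the row (along rack or tray x).
- jar_parsley: Closed parsley jar with a green ribbed cap: round, 38 mm diameter, 95 mm tall, about 0.13 kg; the cap (fixed on) is its top 23 mm. Origin: centre of the underside, z up. Starts upright in a rack compartment, neighbours 64 mm apart between centres. Grip it from above by the cap, about 83 mm above the origin, fingers closing across the row (along rack or tray x).
- tag_pepper: Black tag block of the pepper filling place, 12 x 40 x 20 mm (x, y, z), fixed at the robot side of the rack, 43 mm to -x (rack frame) of the centre of the pepper jar's starting compartment, so it records where that jar began. Origin: centre of the underside; axes parallel to the rack's.
- tag_paprika: Red tag block of the paprika filling place, 12 x 40 x 20 mm (x, y, z), fixed at the robot side of the rack, 43 mm to -x (rack frame) of the centre of the paprika jar's starting compartment, so it records where that jar began. Origin: centre of the underside; axes parallel to the rack's.
- tag_turmeric: Yellow tag block of the turmeric filling place, 12 x 40 x 20 mm (x, y, z), fixed at the robot side of the rack, 43 mm to -x (rack frame) of the centre of the turmeric jar's starting compartment, so it records where that jar began. Origin: centre of the underside; axes parallel to the rack's.
- tag_parsley: Green tag block of the parsley filling place, 12 x 40 x 20 mm (x, y, z), fixed at the robot side of the rack, 43 mm to -x (rack frame) of the centre of the parsley jar's starting compartment, so it records where that jar began. Origin: centre of the underside; axes parallel to the rack's.
- rack: Filling rack, aluminium, fixed, 68 x 264 x 18 mm (x, y, z): holds the jars at the start, in any order, in a row of four open compartments at y = +96, +32, -32, -96 mm. Origin: centre of the underside; +x away from the robot, +y to its left, yaw up to 16 degrees. Floor 6 mm above the origin. On the left or right half of the bench.
- tray: Blue display tray, white strip on the robot side, fixed, empty, on the other half of the bench; size, axes and origin as the rack. Compartment centres x = 0, y = +96, +32, -32, -96 mm, 60 mm square inside; walls 4 mm thick, 18 mm high, floor 6 mm above the origin. A 95 mm tall white-capped empty jar and low things stand between rack and tray: carry above them.
Things that resemble listed ones, but are neither listed nor needed, are in the scene too. What is meant by the jar_pepper is not pink or purple, and is the smaller of those in its own colour.

How it is judged:
By the outcome, as a careful person would: the job done as asked, in the order asked, and still so for the second after the job is handed in, with the robot touching nothing.
It also fails if it takes over 106 s, if anything falls off the work surface, if the arm or the gripper's body presses on something with over 40 N, if the wrist force passes 120 N, or if a joint passes its speed limit or range.

ROBOT

A 6-joint arm with a two-finger parallel gripper is mounted at the origin on the work surface. World frame = base frame: x ahead of the robot, y to its left, z up, the work surface at z = 0. Lengths are in m, angles in rad, forces in N, time in s.
With the tool pointing down it reaches from about 0.35 to 0.975 m from the base axis. Payload 7.1 kg.
Tool frame: the origin (TCP) lies at the very end of the fingers, on their centre line; the grasp point (between the pads) lies 19 mm behind it (r.grip_depth is the distance from the TCP to the grasp point, in m); z points along the fingers, y is the line along which they close (so a half turn about z gives the same grasp; the last joint's range is limited). The gripper opens to 88 mm and grips with 3 to 60 N. Pads are 20 mm wide; open, the fingers measure 115 mm over their backs; the gripper's body (75 mm by 178 mm) begins 61 mm behind the grasp point.
Start: joints at [-1.288, 0.423, 1.63, -0, 1.089, -0.019], TCP at [0.186, -0.597, 0.223] pointing down, gripper open.
Joint ranges: [-3, 3], [-0.9, 2.11], [0.09, 2.58], [-1.31, 4.45], [0.11, 2.69], [-2.54, 2.54]. Speed limits (rad/s): [2.39, 2.39, 3.01, 3.14, 3.14, 3.14].

INTERFACE

Orientations are given as a unit quaternion [x, y, z, w].
In Python, from bench import r gives the robot as it stands.
- The arm moves only by the shell command python3 -m handwheel 'ROWS' [OPENING]. ROWS is a JSON object of lists of equal length, an entry for each row: "dp": the shift along the world's x, y, z in m, a list of three; "rotation": the turn, a rotation vector about the world's x, y, z in degrees, a list of three. A call has 1 to 10 rows; each row shifts and turns the commanded pose from where the row before left it; what a row does not reach is not made up. A row lasts 1/12 s, in which the tool goes at most 41.7 mm and 7.16 degrees, less where a joint would pass 70% of its speed; a pose out of reach is approached as far as the arm can. A call with a gripper value outside its range is refused whole. OPENING is the closure, from -1 (fully open) to 1 (shut), so that 0 is half open, set as the call begins (- or left out, the last holds). The fingers move at their own pace and stop on an object; the grip force is fixed at half the most. Time passes only in rows, so rows that do not move let the fingers close. It gives the time, the measured TCP pose, the force, the opening and the grip force at its end, in the units of the state.
- r.get_state(): the state, without advancing time (a new reading comes with each control period).
- r.snapshot(name): name is "scene" or "top" or "wrist"; returns the picture (480x640x3 uint8, red, green, blue); there is no depth.
- r.get_calibration(name): a dict with "mtx" (3x3 intrinsics, pixels), "xyz" and "orientation" of the camera in the world. Camera axes: x right, y down, z forward; pixel columns grow to the right and rows downward; lengths in m; the calibration is good to about 2 mm. A picture is of the moment at which its call begins: read the wrist's pose just before it. get_calibration takes no time and is no camera call; for the wrist camera it gives the pose at the moment of the call.
- r.close_job(): hands the job in; it is judged then, once.
Trained networks look in the newest picture that a camera, given by its name, has taken for a name from the list of things; names that differ only in an ending like _2 or _b are one class to them, and where a whole thing is asked for, a point or a joint stands for the part that bears it (a point fixed in the world has none). Each returns a list of dicts, best first, with "p" (0 to 1); they miss things now and then, are a little off and sometimes report something else, mostly with a low value. They report only what shows in the picture. A call takes as long as a camera call. They do not tell look-alikes from the thing itself.
- r.find_in(camera, thing): "point" ([x, y, z] in m, in world coordinates, good to about 4 mm: the middle of the surface that is visible of it).
- r.masks_of(camera, thing): "mask" (480x640 bool, what is visible of it).
- r.place_of(camera, thing): "point" ([x, y, z] in m, in world coordinates, good to about 4 mm: a listed point, or the origin of a listed thing).
The state is a dict: "clock": time; "joint_pos": joint angles; "dq": joint speeds; "joint_efforts": joint torques, N m; "position": TCP position; "tool_rot": TCP orientation; "ft_force": force on the tool from outside, world axes, zero at the start; "torque": the same for the moment, N m; "grip_width": opening from 0.0 (shut) to 1.0 (fully open); "finger_force": force on a finger pad.
Only numpy, scipy, OpenCV 4.12 (cv2) and the standard library are available. Lean on these libraries where they do the work, as an engineer would, in place of code of your own. Each camera call takes 0.05 s, during which the arm holds its last target. There are 200 camera calls.

## Working session

There is one attempt and no reset: what is moved stays moved. The work goes in short steps, Python scripts to look and compute and a shell command to move; the robot and the scene stay as the last step left them, time stands still between calls to the robot, and variables do not carry over. Pictures are saved under pics/ and viewed, at most 14 in all, crops included, and the job is handed in when it is done.

```bash
mkdir -p pics; ls; python3 - <<'E'
from bench import r
import cv2
for n in ("scene","top"):
    im=r.snapshot(n); cv2.imwrite(f"pics/{n}0.png",im[:,:,::-1])
    c=r.get_calibration(n); print(n,c)
    for t in ["jar_pepper","jar_paprika","jar_turmeric","jar_parsley","tag_pepper","tag_paprika","tag_turmeric","tag_parsley","rack","tray"]:
        print(t,[(round(d["p"],2),[round(float(v),3) for v in d["point"]]) for d in r.place_of(n,t)])
print(r.get_state())
E
```

```text
pics
scene {'mtx': array([[498.10188554,   0.        , 313.66486416],
       [  0.        , 498.10188554, 244.12217503],
       [  0.        ,   0.        ,   1.        ]]), 'xyz': array([0.96521471, 0.06297215, 0.8432304 ]), 'orientation': array([ 0.59955992,  0.75773962, -0.19999168, -0.16236348])}
jar_pepper [(0.97, [0.657, -0.253, -0.001]), (0.75, [0.551, -0.301, -0.0]), (0.71, [0.645, -0.372, 0.004]), (0.67, [0.405, -0.282, -0.004]), (0.46, [0.509, -0.312, -0.001])]
jar_paprika [(0.85, [0.529, -0.179, 0.003]), (0.6, [0.538, -0.242, -0.001])]
jar_turmeric [(0.56, [0.512, -0.113, 0.007])]
jar_parsley [(0.97, [0.535, -0.241, 0.003])]
tag_pepper [(0.65, [0.509, -0.313, -0.001])]
tag_paprika [(0.46, [0.485, -0.186, -0.0])]
tag_turmeric []
tag_parsley [(0.59, [0.498, -0.249, -0.003])]
rack [(0.81, [0.528, -0.206, 0.003]), (0.26, [0.498, -0.247, -0.004])]
tray [(0.65, [0.462, 0.198, 0.002])]
top {'mtx': array([[544.43709137,   0.        , 319.74489093],
       [  0.        , 544.43709137, 238.60810887],
       [  0.        ,   0.        ,   1.        ]]), 'xyz': array([ 0.37248426, -0.
[... 695 characters left out ...]
]
{'clock': 1.1, 'joint_pos': array([-1.28798616e+00,  4.23064395e-01,  1.62985983e+00,  1.10882359e-05,
        1.08860794e+00, -1.90089158e-02]), 'dq': array([ 0.00042155, -0.00072062, -0.00227956,  0.0004756 , -0.00234577,
       -0.0020977 ]), 'joint_efforts': array([ 1.34975511e-03, -5.44584846e+01, -2.74045640e+01,  6.44810311e-02,
        1.68407906e-02, -1.53956796e-05]), 'position': array([ 0.18581057, -0.59674991,  0.22271313]), 'tool_rot': array([9.88635135e-01, 1.50334858e-01, 8.84689338e-06, 2.93341169e-05]), 'ft_force': array([ 0.23263785, -0.25339788, -0.12284438]), 'torque': array([ 0.02132291, -0.01200211, -0.00663392]), 'finger_force': 0.0, 'grip_width': 1.0011332250877232}
```

View pics/top0.png

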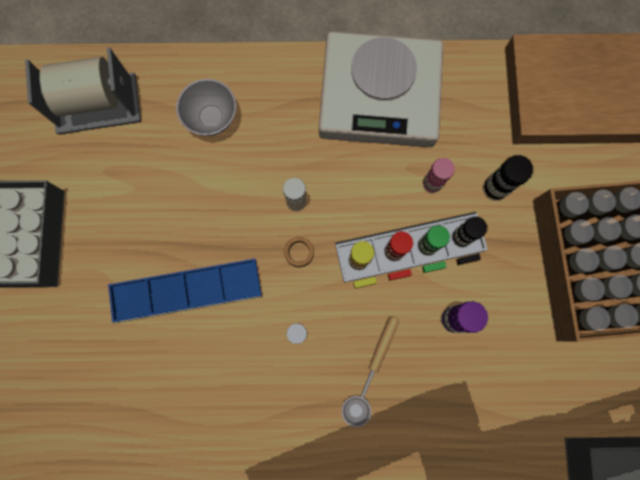

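View pics/scene0.png

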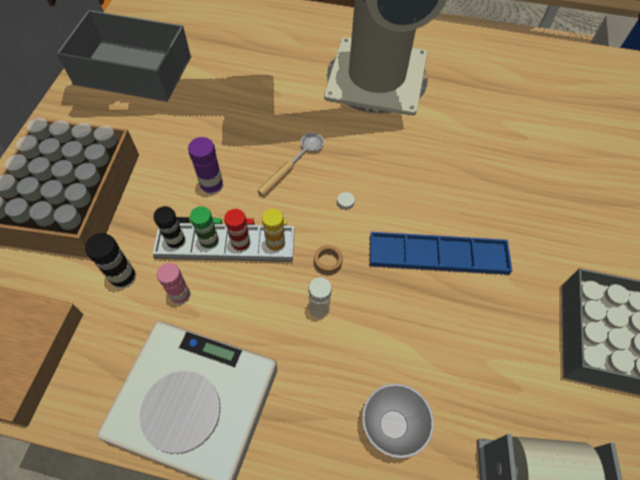

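```bash
cat > h.py <<'E'
from bench import r
import numpy as np, cv2
from scipy.spatial.transform import Rotation as R
def back(cam,uv,z):
    c=r.get_calibration(cam); uv=np.atleast_2d(uv).astype(float)
    d=np.c_[uv,np.ones(len(uv))]@np.linalg.inv(c["mtx"]).T@R.from_quat(c["orientation"]).as_matrix().T
    return (c["xyz"]+d*((z-c["xyz"][2])/d[:,2])[:,None])[:,:2]
def rect(cam,mask,z):
    p=back(cam,np.argwhere(mask)[:,::-1],z).astype(np.float32)
    return cv2.minAreaRect(p), cv2.boxPoints(cv2.minAreaRect(p))
E
python3 - <<'E'
from h import *
np.set_printoptions(precision=4,suppress=True)
for cam in ("top","scene"):
    im=r.snapshot(cam)
    for t in ("tray","rack"):
        for d in r.masks_of(cam,t)[:1]: print(cam,t,d["p"],*rect(cam,d["mask"],.018))
    for t in ("jar_pepper","jar_paprika","jar_turmeric","jar_parsley"):
        for d in r.masks_of(cam,t)[:5]:
            ys,xs=np.nonzero(d["mask"]); print(cam,t,round(d["p"],2),"px",xs.mean().round(),ys.mean().round(),len(xs))
    # cap tops: colour inside rack area
    if cam=="top":
        hsv=cv2.cvtColor(im,cv2.COLOR_RGB2HSV)
        crop=cv2.resize(im[140:350,330:550],None,fx=3,fy=2.8*1.02,interpolation=cv2.INTER_CUBIC)[:600]
        cv2.imwrite("pics/crop1.png",crop[:,:,::-1])
E
```

```text
top tray 0.61 ((0.4590052664279938, 0.1980242282152176), (0.07369986176490784, 0.266750693321228), 9.508866310119629) [[0.4006 0.3235]
 [0.4447 0.0604]
 [0.5174 0.0726]
 [0.4733 0.3357]]
top rack 0.62 ((0.5339760184288025, -0.2056650072336197), (0.07658396661281586, 0.2655091881752014), 11.930008888244629) [[ 0.4691 -0.0837]
 [ 0.524  -0.3435]
 [ 0.5989 -0.3276]
 [ 0.544  -0.0679]]
top jar_pepper 0.96 px 508.0 177.0 1366
top jar_pepper 0.81 px 464.0 318.0 1239
top jar_pepper 0.57 px 469.0 231.0 723
top jar_pepper 0.55 px 438.0 174.0 716
top jar_paprika 0.96 px 398.0 246.0 618
top jar_paprika 0.38 px 399.0 274.0 153
top jar_paprika 0.33 px 364.0 282.0 152
top jar_turmeric 0.87 px 360.0 255.0 599
top jar_parsley 0.74 px 433.0 240.0 709
scene tray 0.89 ((0.465903639793396, 0.19542622566223145), (0.0794551819562912, 0.2657002806663513), 10.079556465148926) [[0.4035 0.3193]
 [0.45   0.0577]
 [0.5283 0.0716]
 [0.4818 0.3332]]
scene rack 0.96 ((0.5378269553184509, -0.20818442106246948), (0.07863787561655045, 0.2644887864589691), 11.916996002197266) [[ 0.472  -0.0869]
 [ 0.5267 -0.3457]
 [ 0.6036 -0.3295]
 [ 0.549  -0.0707]]
scene jar_pepper 0.95 px 174.0 284.0 875
scene jar_pepper 0.91 px 169.0 227.0 848
scene jar_pepper 0.8 px 206.0 165.0 1367
scene jar_pepper 0.63 px 110.0 260.0 1643
scene jar_paprika 0.73 px 237.0 230.0 837
scene jar_turmeric 0.74 px 273.0 230.0 843
scene jar_turmeric 0.6 px 225.0 247.0 3147
scene jar_parsley 0.68 px 204.0 227.0 890
scene jar_parsley 0.59 px 169.0 227.0 867
```

View pics/crop1.png

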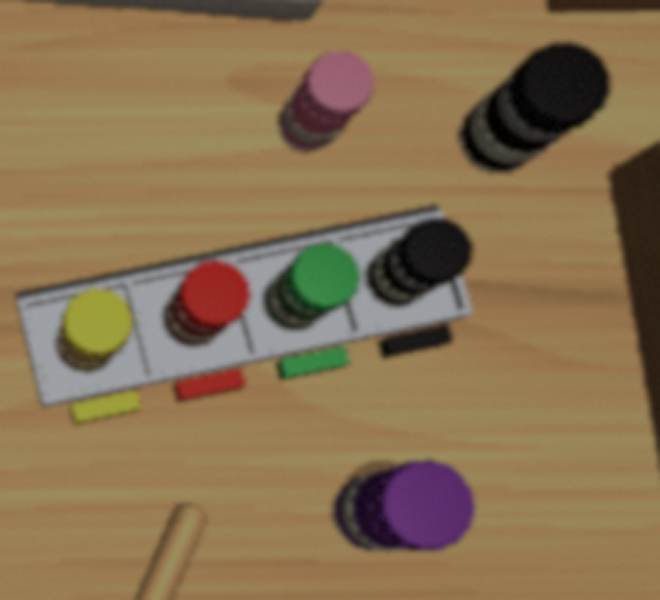

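The three black-class candidates are (469,231) in the rack, (508,177) outside and larger, and pink or purple ones at (438,174) and (464,318). The black jar in the rack, smaller and behind the black tag, is the pepper jar. The rack order from the left is yellow, red, green, black.

```bash
python3 - <<'E'
from h import *
np.set_printoptions(precision=4,suppress=True)
p=back("top",[[362.3,252.7],[401.7,242.9],[438.3,236.6],[475.7,227.9]],.101); print(p)
d=p[0]-p[3]; print(np.degrees(np.arctan2(-d[0],d[1])), np.linalg.norm(np.diff(p,axis=0),axis=1))
a=np.radians(9.8); 
for y in (-.096,-.032,.032,.096): print(.462-np.sin(a)*y, .198+np.cos(a)*y)
E
```

```text
[[ 0.5096 -0.112 ]
 [ 0.5252 -0.1773]
 [ 0.535  -0.2381]
 [ 0.5489 -0.3008]]
11.778506886930414 [0.0671 0.0616 0.0642]
0.47834011191993914 0.10340084174558496
0.46744670397331306 0.16646694724852834
0.456553296026687 0.22953305275147168
0.4456598880800609 0.29259915825441507
```

```bash
python3 -m handwheel '{"dp":[[0.016,0.024,0],[0.016,0.024,0],[0.016,0.024,0],[0.016,0.024,0],[0.016,0.024,0],[0.016,0.024,0],[0.016,0.024,0],[0.016,0.024,0],[0.016,0.024,0],[0.016,0.024,0]],"rotation":[[0,0,4.2],[0,0,4.2],[0,0,4.2],[0,0,4.2],[0,0,4.2],[0,0,4.2],[0,0,4.2],[0,0,4.2],[0,0,4.2],[0,0,4.2]]}' -1
python3 -m handwheel '{"dp":[[0.016,0.024,0],[0.016,0.024,0],[0.016,0.024,0],[0.016,0.024,0],[0.016,0.024,0],[0.016,0.024,0],[0.016,0.024,0],[0.016,0.024,0],[0.016,0.024,0],[0,0,0]],"rotation":[[0,0,4.2],[0,0,4.2],[0,0,4.2],[0,0,4.2],[0,0,4.2],[0,0,4.2],[0,0,4.2],[0,0,4.2],[0,0,4.2],[0,0,4.7]]}'
cat >> h.py <<'E'
def yaw():
    s=r.get_state(); v=R.from_quat(s["tool_rot"]).as_matrix()
    return np.degrees(np.arctan2(v[1,1],v[0,1])), v[:,2], s["position"], s["clock"]
E
python3 - <<'E'
from h import *
np.set_printoptions(precision=4,suppress=True)
print(yaw())
im=r.snapshot("wrist"); cv2.imwrite("pics/w1.png",im[:,:,::-1])
print(r.get_calibration("wrist"))
for t in ["jar_paprika","jar_turmeric","rack"]: print(t,[(round(d["p"],2),np.round(d["point"],4)) for d in r.place_of("wrist",t)])
E
```

```text
clock: 2.63
position: [0.3464, -0.3556, 0.2229]
tool_rot: [0.868, 0.496, 0.0, 0.0]
ft_force: [0.2, -0.2, -1.1]
grip_width: 0.997
finger_force: 0.0
clock: 3.47
position: [0.4922, -0.1376, 0.223]
tool_rot: [0.628, 0.778, 0.001, 0.001]
ft_force: [0.8, -0.2, -0.9]
grip_width: 1.001
finger_force: 0.0
(np.float64(12.162694258765738), array([ 0.0018,  0.0006, -1.    ]), array([ 0.4922, -0.1376,  0.223 ]), 3.4667)
{'mtx': array([[350.4477,   0.    , 317.3605],
       [  0.    , 350.4477, 234.2022],
       [  0.    ,   0.    ,   1.    ]]), 'xyz': array([ 0.4766, -0.0721,  0.3854]), 'orientation': array([0.9859, 0.1078, 0.0137, 0.1271])}
jar_paprika [(0.88, array([ 0.528 , -0.1759,  0.0036]))]
jar_turmeric [(0.59, array([ 0.5118, -0.1138,  0.0034]))]
rack [(0.95, array([ 0.5291, -0.2107,  0.0009]))]
```

View pics/w1.png

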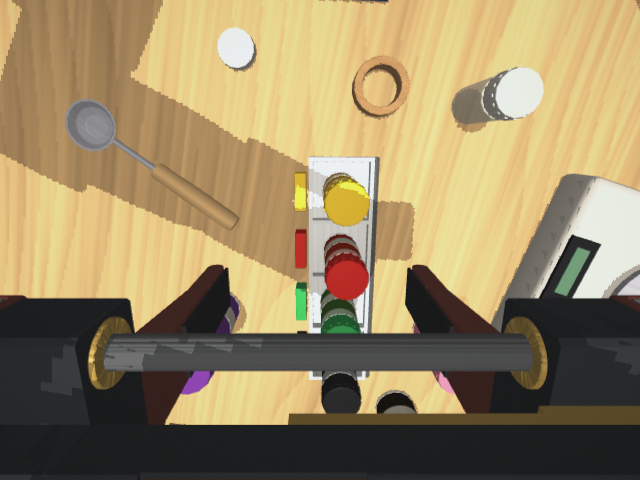

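The wrist view shows the rack centred, with the yellow cap at (346,202), the red at (347,276), and the tags to the left. The white-capped empty jar is at (515,92).

```bash
python3 - <<'E'
from h import *
np.set_printoptions(precision=4,suppress=True)
print(back("wrist",[[346.5,203],[347,279],[341,331]],.101))
print(back("wrist",[[308,158],[380,157],[311,378],[369,378]],.018))
E
```

```text
[[ 0.509  -0.1162]
 [ 0.5242 -0.1811]
 [ 0.5301 -0.2312]]
[[ 0.4695 -0.0911]
 [ 0.5415 -0.0752]
 [ 0.5241 -0.3466]
 [ 0.593  -0.3323]]
```

```bash
python3 -m handwheel '{"dp":[[0.009,0.011,0],[0.009,0.012,0],[0,0,-0.02],[0,0,-0.025],[0,0,-0.025],[0,0,-0.025],[0,0,-0.025],[0,0,-0.020],[0,0,-0.013],[0,0,0]],"rotation":[[0,0,0],[0,0,0],[0,0,0],[0,0,0],[0,0,0],[0,0,0],[0,0,0],[0,0,0],[0,0,0],[0,0,0]]}' -1
python3 - <<'E'
from h import *
print(yaw())
im=r.snapshot("wrist"); cv2.imwrite("pics/w2.png",im[:,:,::-1])
E
```

```text
clock: 4.5
position: [0.5055, -0.1182, 0.0672]
tool_rot: [0.632, 0.775, -0.001, -0.002]
ft_force: [-0.2, 0.8, 0.3]
grip_width: 1.0
finger_force: 0.0
(np.float64(11.579361799388739), array([-0.00476652,  0.00115879, -0.99998797]), array([ 0.5054926 , -0.11823692,  0.06720273]), 4.5)
```

View pics/w2.png

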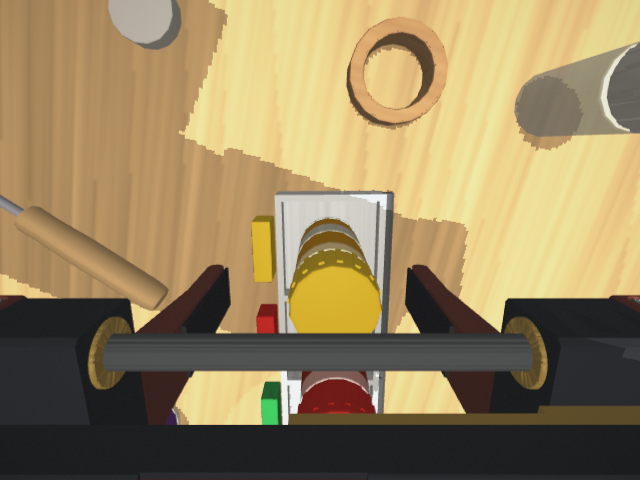

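The yellow cap is centred at (335,298), between the fingers and slightly towards +x of their midline (u≈317). I will shift and close.

```bash
python3 - <<'E'
from h import *
print(back("wrist",[[335,298]],.101), yaw()[2])
E
python3 -m handwheel '{"dp":[[0.005,0.003,0.003],[0,0,0]],"rotation":[[0,0,0.4],[0,0,0]]}' -1
```

```text
[[ 0.51229674 -0.1094874 ]] [ 0.50646492 -0.11829429  0.06861416]
clock: 4.72
position: [0.5147, -0.1152, 0.0743]
tool_rot: [0.628, 0.778, 0.001, 0.001]
ft_force: [0.7, 0.3, 1.1]
grip_width: 0.999
finger_force: 0.0
```

```bash
python3 -m handwheel '{"dp":[[-0.002,0.003,-0.003],[0,0,0],[0,0,0],[0,0,0]],"rotation":[[0,0,0],[0,0,0],[0,0,0],[0,0,0]]}' -1
python3 -m handwheel '{"dp":[[0,0,0],[0,0,0],[0,0,0],[0,0,0],[0,0,0],[0,0,0],[0,0,0],[0,0,0]],"rotation":[[0,0,0],[0,0,0],[0,0,0],[0,0,0],[0,0,0],[0,0,0],[0,0,0],[0,0,0]]}' 1
```

```text
clock: 5.05
position: [0.5108, -0.1116, 0.07]
tool_rot: [0.628, 0.778, 0.0, 0.0]
ft_force: [-0.7, 0.2, -0.1]
grip_width: 0.999
finger_force: 0.0
clock: 5.72
position: [0.5108, -0.1118, 0.0697]
tool_rot: [0.628, 0.778, 0.0, 0.0]
ft_force: [0.4, 0.7, 0.1]
grip_width: 0.437
finger_force: 2.3
```

```bash
python3 -m handwheel '{"dp":[[0,0,0],[0,0,0],[0,0,0],[0,0,0.01],[0,0,0.02],[0,0,0.03],[0,0,0.03],[0,0,0.03],[0,0,0.02],[0,0,0.01]],"rotation":[[0,0,0],[0,0,0],[0,0,0],[0,0,0],[0,0,0],[0,0,0],[0,0,0],[0,0,0],[0,0,0],[0,0,0]]}'
python3 -m handwheel '{"dp":[[-0.003,0.020,0],[-0.003,0.024,0],[-0.003,0.024,0],[-0.003,0.024,0],[-0.003,0.024,0],[-0.003,0.024,0],[-0.003,0.024,0],[-0.003,0.024,0],[-0.003,0.015,0],[-0.003,0.007,0]],"rotation":[[0,0,0],[0,0,0],[0,0,-0.5],[0,0,-0.5],[0,0,-0.5],[0,0,-0.5],[0,0,0],[0,0,0],[0,0,0],[0,0,0]]}'
python3 - <<'E'
from h import *
np.set_printoptions(precision=4,suppress=True)
print(yaw())
im=r.snapshot("wrist"); cv2.imwrite("pics/w3.png",im[:,:,::-1])
for d in r.masks_of("wrist","tray")[:1]: print(d["p"],*rect("wrist",d["mask"],.018))
print(r.place_of("wrist","tray"))
E
```

```text
clock: 6.55
position: [0.512, -0.112, 0.2232]
tool_rot: [0.628, 0.778, 0.001, 0.002]
ft_force: [0.8, 0.1, -1.7]
grip_width: 0.428
finger_force: 30.0
clock: 7.38
position: [0.48, 0.0999, 0.2193]
tool_rot: [0.641, 0.768, -0.0, -0.0]
ft_force: [0.1, -0.1, -1.0]
grip_width: 0.423
finger_force: 30.0
(np.float64(10.289094545572206), array([-0.0011,  0.0001, -1.    ]), array([0.48  , 0.0999, 0.2193]), 7.3833)
0.86 ((0.4632590711116791, 0.1779031604528427), (0.0695851594209671, 0.2276116907596588), 9.444653511047363) [[0.4103 0.2845]
 [0.4476 0.0599]
 [0.5163 0.0713]
 [0.4789 0.2959]]
[{'point': [0.4586, 0.1981, 0.0022], 'p': 0.67}]
```

View pics/w3.png

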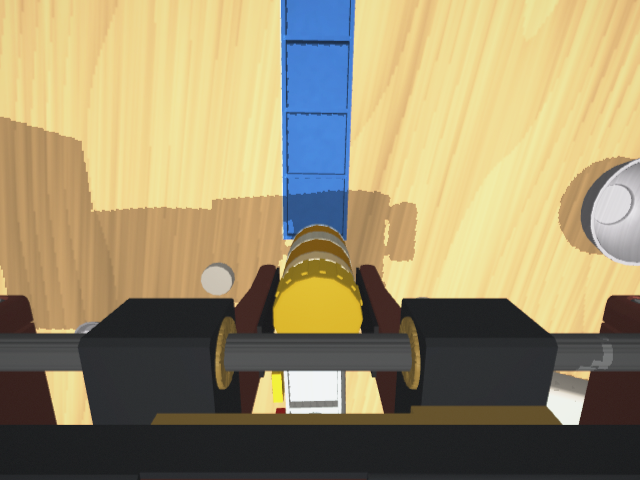

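The tray's right compartment is just ahead of the held jar, bounded by u 287–347 and v 175–240. I will descend into it.

```bash
python3 -m handwheel '{"dp":[[-0.003,0.003,-0.01],[0,0,-0.025],[0,0,-0.03],[0,0,-0.03],[0,0,-0.025],[0,0,-0.015],[0,0,-0.007],[0,0,0],[0,0,0],[0,0,0]],"rotation":[[0,0,0],[0,0,0],[0,0,0],[0,0,0],[0,0,0],[0,0,0],[0,0,0],[0,0,0],[0,0,0],[0,0,0]]}'
```

```text
clock: 8.37
position: [0.4786, 0.1011, 0.0785]
tool_rot: [0.642, 0.767, 0.001, 0.001]
ft_force: [-0.9, 0.4, -1.0]
grip_width: 0.43
finger_force: 30.0
```

```bash
python3 -m handwheel '{"dp":[[0,0,-0.003],[0,0,-0.003],[0,0,-0.001],[0,0,-0.001],[0,0,-0.0005],[0,0,0],[0,0,0]],"rotation":[[0,0,0],[0,0,0],[0,0,0],[0,0,0],[0,0,0],[0,0,0],[0,0,0]]}'
```

```text
clock: 8.95
position: [0.4779, 0.1013, 0.0696]
tool_rot: [0.641, 0.767, 0.0, 0.0]
ft_force: [-0.4, 0.2, 5.4]
grip_width: 0.429
finger_force: 30.0
```

Contact reads 5.4 N, so I'll release and lift.

```bash
python3 -m handwheel '{"dp":[[0,0,0],[0,0,0],[0,0,0],[0,0,0],[0,0,0],[0,0,0],[0,0,0],[0,0,0]],"rotation":[[0,0,0],[0,0,0],[0,0,0],[0,0,0],[0,0,0],[0,0,0],[0,0,0],[0,0,0]]}' -1
python3 -m handwheel '{"dp":[[0,0,0.015],[0,0,0.025],[0,0,0.03],[0,0,0.03],[0,0,0.025],[0,0,0.015],[0,0,0.01],[0,0,0],[0,0,0]],"rotation":[[0,0,0],[0,0,0],[0,0,0],[0,0,0],[0,0,0],[0,0,0],[0,0,0],[0,0,0],[0,0,0]]}'
```

```text
clock: 9.62
position: [0.4778, 0.1013, 0.0692]
tool_rot: [0.642, 0.767, -0.0, -0.0]
ft_force: [0.2, 0.3, -0.5]
grip_width: 0.982
finger_force: 0.0
clock: 10.37
position: [0.4777, 0.1012, 0.2189]
tool_rot: [0.641, 0.767, 0.0, 0.0]
ft_force: [0.2, -0.2, -0.3]
grip_width: 0.999
finger_force: 0.0
```

```bash
python3 -m handwheel '{"dp":[[0.004,-0.020,0],[0.005,-0.030,0],[0.005,-0.035,0],[0.005,-0.035,0],[0.005,-0.035,0],[0.005,-0.035,0],[0.005,-0.035,0],[0.005,-0.027,0],[0.005,-0.018,0],[0.003,-0.007,0]],"rotation":[[0,0,0.2],[0,0,0.2],[0,0,0.2],[0,0,0.2],[0,0,0.2],[0,0,0.2],[0,0,0.2],[0,0,0.2],[0,0,0.2],[0,0,0]]}'
python3 -m handwheel '{"dp":[[0,0,0],[0,0,-0.015],[0,0,-0.025],[0,0,-0.03],[0,0,-0.03],[0,0,-0.025],[0,0,-0.015],[0,0,-0.009],[0,0,0],[0,0,0]],"rotation":[[0,0,0],[0,0,0],[0,0,0],[0,0,0],[0,0,0],[0,0,0],[0,0,0],[0,0,0],[0,0,0],[0,0,0]]}'
python3 - <<'E'
from h import *
print(yaw())
im=r.snapshot("wrist"); cv2.imwrite("pics/w4.png",im[:,:,::-1])
E
```

```text
clock: 11.2
position: [0.5242, -0.178, 0.2172]
tool_rot: [0.63, 0.776, -0.001, -0.001]
ft_force: [-0.1, 0.1, 0.2]
grip_width: 1.0
finger_force: 0.0
clock: 12.03
position: [0.5246, -0.1749, 0.07]
tool_rot: [0.629, 0.777, -0.0, -0.0]
ft_force: [0.3, -0.1, -0.2]
grip_width: 1.003
finger_force: 0.0
(np.float64(12.0396840587655), array([-9.33978910e-04,  4.19440069e-04, -9.99999476e-01]), array([ 0.52463273, -0.17485334,  0.07003674]), 12.0333)
```

View pics/w4.png

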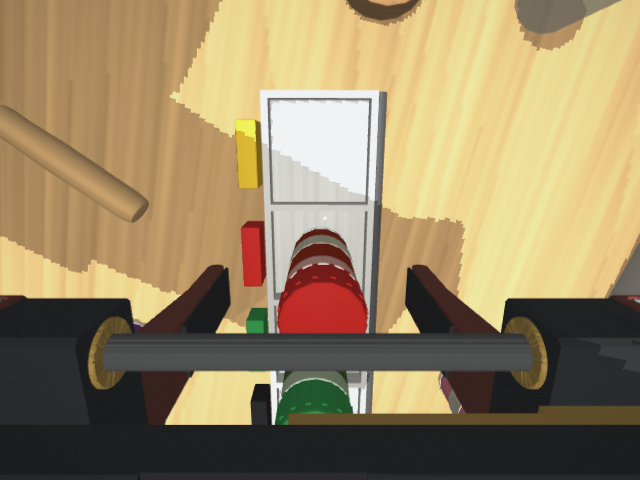

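The red cap at (323,313) is centred between the fingers. I will grip and carry it to the second compartment from the right.

```bash
Z='[0,0,0]'; python3 -m handwheel '{"dp":[[0,0,0],[0,0,0],[0,0,0],[0,0,0],[0,0,0],[0,0,0],[0,0,0],[0,0,0],[0,0,0],[0,0,0]],"rotation":[[0,0,0],[0,0,0],[0,0,0],[0,0,0],[0,0,0],[0,0,0],[0,0,0],[0,0,0],[0,0,0],[0,0,0]]}' 1
python3 -m handwheel '{"dp":[[0,0,0],[0,0,0.01],[0,0,0.02],[0,0,0.03],[0,0,0.03],[0,0,0.03],[0,0,0.02],[0,0,0.01],[0,0,0],[0,0,0]],"rotation":[[0,0,0],[0,0,0],[0,0,0],[0,0,0],[0,0,0],[0,0,0],[0,0,0],[0,0,0],[0,0,0],[0,0,0]]}'
```

```text
clock: 12.92
position: [0.5248, -0.1757, 0.0702]
tool_rot: [0.629, 0.777, -0.0, -0.0]
ft_force: [0.2, -0.1, 0.1]
grip_width: 0.43
finger_force: 29.9
clock: 13.75
position: [0.5245, -0.1756, 0.22]
tool_rot: [0.629, 0.777, -0.0, 0.0]
ft_force: [-0.1, 0.6, -1.2]
grip_width: 0.428
finger_force: 29.9
```

```bash
python3 -m handwheel '{"dp":[[-0.003,0.020,0],[-0.005,0.027,0],[-0.005,0.030,0],[-0.005,0.030,0],[-0.005,0.030,0],[-0.005,0.030,0],[-0.005,0.030,0],[-0.005,0.030,0],[-0.005,0.030,0],[-0.005,0.030,0]],"rotation":[[0,0,0],[0,0,-0.3],[0,0,-0.3],[0,0,-0.3],[0,0,-0.3],[0,0,-0.3],[0,0,-0.3],[0,0,-0.3],[0,0,0],[0,0,0]]}'
python3 -m handwheel '{"dp":[[-0.005,0.025,0],[-0.003,0.019,0],[-0.002,0.01,0],[0,0,0],[0,0,0],[0,0,0]],"rotation":[[0,0,0],[0,0,0],[0,0,0],[0,0,0],[0,0,0],[0,0,0]]}'
```

```text
clock: 14.58
position: [0.475, 0.1124, 0.2182]
tool_rot: [0.644, 0.765, -0.002, -0.001]
ft_force: [0.2, 0.6, -0.7]
grip_width: 0.434
finger_force: 29.9
clock: 15.08
position: [0.4666, 0.1643, 0.2195]
tool_rot: [0.644, 0.765, -0.001, -0.0]
ft_force: [0.1, -0.1, 0.1]
grip_width: 0.426
finger_force: 29.9
```

```bash
python3 -m handwheel '{"dp":[[-0.0005,0.001,-0.01],[0,0,-0.025],[0,0,-0.03],[0,0,-0.03],[0,0,-0.025],[0,0,-0.015],[0,0,-0.007],[0,0,-0.002],[0,0,0],[0,0,0]],"rotation":[[0,0,0],[0,0,0],[0,0,0],[0,0,0],[0,0,0],[0,0,0],[0,0,0],[0,0,0],[0,0,0],[0,0,0]]}'
python3 -m handwheel '{"dp":[[0,0,-0.002],[0,0,-0.001],[0,0,-0.001],[0,0,-0.001],[0,0,0],[0,0,0]],"rotation":[[0,0,0],[0,0,0],[0,0,0],[0,0,0],[0,0,0],[0,0,0]]}'
```

```text
clock: 15.92
position: [0.467, 0.1662, 0.0769]
tool_rot: [0.644, 0.765, 0.001, 0.0]
ft_force: [-0.3, 1.4, -1.5]
grip_width: 0.428
finger_force: 29.9
clock: 16.42
position: [0.4663, 0.1663, 0.0712]
tool_rot: [0.643, 0.765, 0.0, -0.0]
ft_force: [0.8, -0.8, -1.2]
grip_width: 0.426
finger_force: 29.9
```

```bash
python3 -m handwheel '{"dp":[[0,0,-0.0007],[0,0,-0.0007],[0,0,-0.0003],[0,0,0],[0,0,0]],"rotation":[[0,0,0],[0,0,0],[0,0,0],[0,0,0],[0,0,0]]}'
```

```text
clock: 16.83
position: [0.4665, 0.1664, 0.07]
tool_rot: [0.644, 0.765, 0.0, 0.0]
ft_force: [-0.7, -1.2, 6.9]
grip_width: 0.428
finger_force: 29.9
```

```bash
python3 -m handwheel '{"dp":[[0,0,0],[0,0,0],[0,0,0],[0,0,0],[0,0,0],[0,0,0],[0,0,0],[0,0,0]],"rotation":[[0,0,0],[0,0,0],[0,0,0],[0,0,0],[0,0,0],[0,0,0],[0,0,0],[0,0,0]]}' -1
python3 -m handwheel '{"dp":[[0,0,0.015],[0,0,0.025],[0,0,0.03],[0,0,0.03],[0,0,0.025],[0,0,0.015],[0,0,0.01],[0,0,0],[0,0,0]],"rotation":[[0,0,0],[0,0,0],[0,0,0],[0,0,0],[0,0,0],[0,0,0],[0,0,0],[0,0,0],[0,0,0]]}'
python3 -m handwheel '{"dp":[[0.003,-0.020,0],[0.006,-0.030,0],[0.006,-0.035,0],[0.006,-0.035,0],[0.006,-0.035,0],[0.006,-0.035,0],[0.006,-0.035,0],[0.006,-0.035,0],[0.006,-0.035,0],[0.006,-0.035,0]],"rotation":[[0,0,0.2],[0,0,0.2],[0,0,0.2],[0,0,0.2],[0,0,0.2],[0,0,0.2],[0,0,0.2],[0,0,0.2],[0,0,0.2],[0,0,0.3]]}'
python3 -m handwheel '{"dp":[[0.006,-0.035,0],[0.005,-0.025,0],[0.0025,-0.0115,0],[0,-0.004,0],[0,0,0],[0,0,0]],"rotation":[[0,0,0],[0,0,0],[0,0,0],[0,0,0],[0,0,0],[0,0,0]]}'
```

```text
clock: 17.5
position: [0.4663, 0.1663, 0.0695]
tool_rot: [0.644, 0.765, -0.0, -0.0]
ft_force: [0.6, 0.4, 0.6]
grip_width: 0.98
finger_force: 0.0
clock: 18.25
position: [0.4661, 0.1662, 0.2192]
tool_rot: [0.644, 0.765, 0.0, 0.0]
ft_force: [-0.1, 0.3, -0.4]
grip_width: 0.998
finger_force: 0.0
clock: 19.08
position: [0.5223, -0.1653, 0.2174]
tool_rot: [0.629, 0.777, -0.001, -0.002]
ft_force: [1.1, 1.1, -0.2]
grip_width: 0.998
finger_force: 0.0
clock: 19.58
position: [0.5361, -0.2379, 0.2186]
tool_rot: [0.629, 0.777, -0.0, -0.001]
ft_force: [-0.8, 0.8, -0.0]
grip_width: 1.003
finger_force: 0.0
```

```bash
python3 -m handwheel '{"dp":[[0.001,-0.001,-0.015],[0,0,-0.025],[0,0,-0.03],[0,0,-0.03],[0,0,-0.025],[0,0,-0.015],[0,0,-0.009],[0,0,0],[0,0,0]],"rotation":[[0,0,0],[0,0,0],[0,0,0],[0,0,0],[0,0,0],[0,0,0],[0,0,0],[0,0,0],[0,0,0]]}'
python3 - <<'E'
from h import *
print(yaw())
im=r.snapshot("wrist"); cv2.imwrite("pics/w5.png",im[:,:,::-1])
E
```

```text
clock: 20.33
position: [0.538, -0.2393, 0.0708]
tool_rot: [0.629, 0.777, 0.0, -0.0]
ft_force: [0.2, -0.3, 0.0]
grip_width: 1.002
finger_force: 0.0
(np.float64(12.05639535669987), array([-2.00883241e-04,  1.77097264e-04, -9.99999964e-01]), array([ 0.53795618, -0.23933527,  0.0707553 ]), 20.3333)
```

View pics/w5.png

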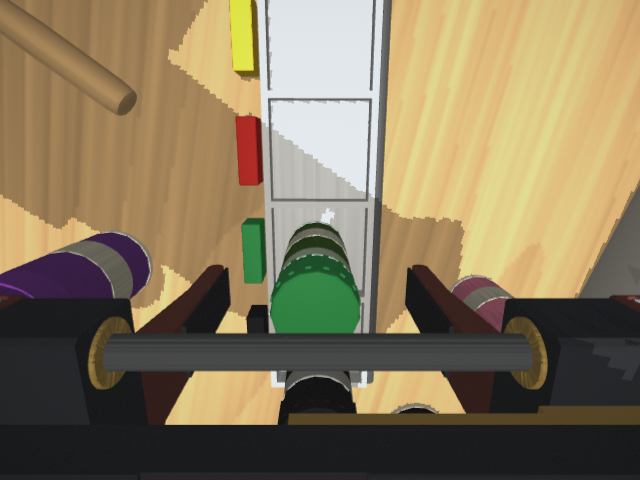

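The green cap at (316,305) is centred. I will grip and carry it to the third compartment.

```bash
python3 -m handwheel '{"dp":[[0,0,0],[0,0,0],[0,0,0],[0,0,0],[0,0,0],[0,0,0],[0,0,0],[0,0,0],[0,0,0],[0,0,0]],"rotation":[[0,0,0],[0,0,0],[0,0,0],[0,0,0],[0,0,0],[0,0,0],[0,0,0],[0,0,0],[0,0,0],[0,0,0]]}' 1
python3 -m handwheel '{"dp":[[0,0,0],[0,0,0.01],[0,0,0.02],[0,0,0.03],[0,0,0.03],[0,0,0.03],[0,0,0.02],[0,0,0.01],[0,0,0],[0,0,0]],"rotation":[[0,0,0],[0,0,0],[0,0,0],[0,0,0],[0,0,0],[0,0,0],[0,0,0],[0,0,0],[0,0,0],[0,0,0]]}'
```

```text
clock: 21.22
position: [0.5378, -0.2403, 0.0704]
tool_rot: [0.629, 0.777, -0.0, -0.0]
ft_force: [-0.4, 0.1, -1.1]
grip_width: 0.427
finger_force: 30.0
clock: 22.05
position: [0.5375, -0.2401, 0.2203]
tool_rot: [0.629, 0.777, 0.0, 0.0]
ft_force: [0.1, 0.5, -1.4]
grip_width: 0.426
finger_force: 30.0
```

```bash
python3 -m handwheel '{"dp":[[-0.003,0.020,0],[-0.005,0.028,0],[-0.006,0.032,0],[-0.006,0.032,0],[-0.006,0.032,0],[-0.006,0.032,0],[-0.006,0.032,0],[-0.006,0.032,0],[-0.006,0.032,0],[-0.006,0.032,0]],"rotation":[[0,0,0],[0,0,-0.3],[0,0,-0.3],[0,0,-0.3],[0,0,-0.3],[0,0,-0.3],[0,0,-0.3],[0,0,-0.3],[0,0,-0.1],[0,0,0]]}'
python3 -m handwheel '{"dp":[[-0.006,0.032,0],[-0.006,0.032,0],[-0.005,0.032,0],[-0.005,0.032,0],[-0.003,0.022,0],[-0.0015,0.0145,0],[0,0,0],[0,0,0],[0,0,0]],"rotation":[[0,0,0],[0,0,0],[0,0,0],[0,0,0],[0,0,0],[0,0,0],[0,0,0],[0,0,0],[0,0,0]]}'
```

```text
clock: 22.88
position: [0.4799, 0.0651, 0.2185]
tool_rot: [0.644, 0.765, -0.001, -0.001]
ft_force: [-0.2, 0.0, -1.3]
grip_width: 0.43
finger_force: 30.0
clock: 23.63
position: [0.4546, 0.2274, 0.2192]
tool_rot: [0.644, 0.765, -0.001, -0.0]
ft_force: [-1.4, -0.3, -2.1]
grip_width: 0.426
finger_force: 30.0
```

```bash
python3 -m handwheel '{"dp":[[0.001,0.001,-0.01],[0,0,-0.025],[0,0,-0.03],[0,0,-0.03],[0,0,-0.025],[0,0,-0.015],[0,0,-0.007],[0,0,-0.002],[0,0,0],[0,0,0]],"rotation":[[0,0,0],[0,0,0],[0,0,0],[0,0,0],[0,0,0],[0,0,0],[0,0,0],[0,0,0],[0,0,0],[0,0,0]]}'
python3 -m handwheel '{"dp":[[0,0,-0.002],[0,0,-0.001],[0,0,-0.001],[0,0,-0.001],[0,0,-0.0007],[0,0,-0.0005],[0,0,0],[0,0,0]],"rotation":[[0,0,0],[0,0,0],[0,0,0],[0,0,0],[0,0,0],[0,0,0],[0,0,0],[0,0,0]]}'
```

```text
clock: 24.47
position: [0.457, 0.2293, 0.0772]
tool_rot: [0.644, 0.765, 0.001, 0.0]
ft_force: [1.0, -0.2, -1.6]
grip_width: 0.422
finger_force: 30.0
clock: 25.13
position: [0.4563, 0.2293, 0.0704]
tool_rot: [0.644, 0.765, 0.0, -0.0]
ft_force: [-0.6, 0.2, 2.1]
grip_width: 0.431
finger_force: 30.0
```

```bash
python3 -m handwheel '{"dp":[[0,0,-0.0004],[0,0,0],[0,0,0]],"rotation":[[0,0,0],[0,0,0],[0,0,0]]}'
python3 -m handwheel '{"dp":[[0,0,0],[0,0,0],[0,0,0],[0,0,0],[0,0,0],[0,0,0],[0,0,0],[0,0,0]],"rotation":[[0,0,0],[0,0,0],[0,0,0],[0,0,0],[0,0,0],[0,0,0],[0,0,0],[0,0,0]]}' -1
python3 -m handwheel '{"dp":[[0,0,0.015],[0,0,0.025],[0,0,0.03],[0,0,0.03],[0,0,0.025],[0,0,0.015],[0,0,0.01],[0,0,0],[0,0,0]],"rotation":[[0,0,0],[0,0,0],[0,0,0],[0,0,0],[0,0,0],[0,0,0],[0,0,0],[0,0,0],[0,0,0]]}'
python3 -m handwheel '{"dp":[[0.003,-0.020,0],[0.006,-0.030,0],[0.006,-0.035,0],[0.006,-0.035,0],[0.006,-0.035,0],[0.006,-0.035,0],[0.006,-0.035,0],[0.006,-0.035,0],[0.006,-0.035,0],[0.006,-0.035,0]],"rotation":[[0,0,0.2],[0,0,0.2],[0,0,0.2],[0,0,0.2],[0,0,0.2],[0,0,0.2],[0,0,0.2],[0,0,0.2],[0,0,0.2],[0,0,0.3]]}'
python3 -m handwheel '{"dp":[[0.006,-0.035,0],[0.006,-0.035,0],[0.006,-0.035,0],[0.006,-0.035,0],[0.006,-0.035,0],[0.005,-0.020,0],[0.002,-0.006,0],[0,0,0],[0,0,0],[0,0,0]],"rotation":[[0,0,0],[0,0,0],[0,0,0],[0,0,0],[0,0,0],[0,0,0],[0,0,0],[0,0,0],[0,0,0],[0,0,0]]}'
```

```text
clock: 25.38
position: [0.4563, 0.2293, 0.0703]
tool_rot: [0.644, 0.765, 0.0, 0.0]
ft_force: [-1.8, 0.5, 6.9]
grip_width: 0.426
finger_force: 30.0
clock: 26.05
position: [0.4563, 0.2293, 0.0698]
tool_rot: [0.644, 0.765, -0.0, -0.0]
ft_force: [-0.2, -0.2, -0.6]
grip_width: 0.982
finger_force: 0.0
clock: 26.8
position: [0.4562, 0.2292, 0.2196]
tool_rot: [0.644, 0.765, 0.0, 0.0]
ft_force: [0.4, -0.1, -0.4]
grip_width: 1.0
finger_force: 0.0
clock: 27.63
position: [0.5123, -0.1023, 0.218]
tool_rot: [0.63, 0.777, -0.001, -0.001]
ft_force: [0.8, 0.7, 0.4]
grip_width: 1.004
finger_force: 0.0
clock: 28.47
position: [0.5497, -0.3002, 0.2189]
tool_rot: [0.63, 0.777, -0.0, -0.001]
ft_force: [0.6, 0.3, -0.2]
grip_width: 1.0
finger_force: 0.0
```

```bash
python3 -m handwheel '{"dp":[[0.001,-0.002,-0.015],[0,0,-0.025],[0,0,-0.03],[0,0,-0.03],[0,0,-0.025],[0,0,-0.015],[0,0,-0.009],[0,0,0],[0,0,0]],"rotation":[[0,0,0],[0,0,0],[0,0,0],[0,0,0],[0,0,0],[0,0,0],[0,0,0],[0,0,0],[0,0,0]]}'
python3 - <<'E'
from h import *
print(yaw())
im=r.snapshot("wrist"); cv2.imwrite("pics/w6.png",im[:,:,::-1])
E
```

```text
clock: 29.22
position: [0.5516, -0.303, 0.0713]
tool_rot: [0.63, 0.777, 0.0, -0.0]
ft_force: [-0.2, -0.6, 0.0]
grip_width: 1.003
finger_force: 0.0
(np.float64(11.945345930123441), array([-2.51224847e-05,  7.00825965e-05, -9.99999997e-01]), array([ 0.55155047, -0.30301498,  0.07125186]), 29.2167)
```

View pics/w6.png

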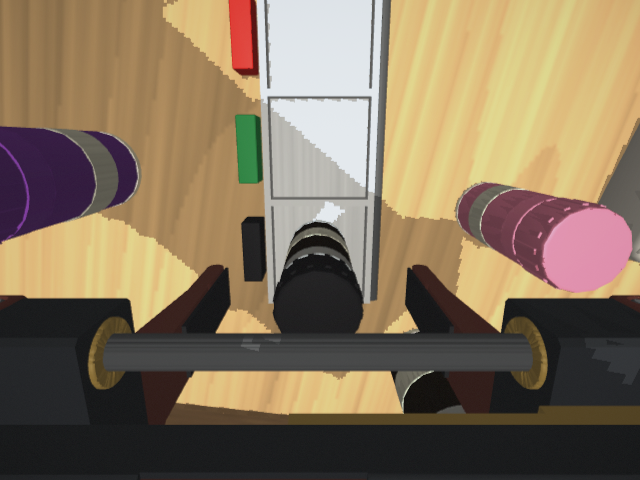

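The black cap at (318,303) is centred, beside its black tag. I will grip and carry it to the tray's left end.

```bash
python3 -m handwheel '{"dp":[[0,0,0],[0,0,0],[0,0,0],[0,0,0],[0,0,0],[0,0,0],[0,0,0],[0,0,0],[0,0,0],[0,0,0]],"rotation":[[0,0,0],[0,0,0],[0,0,0],[0,0,0],[0,0,0],[0,0,0],[0,0,0],[0,0,0],[0,0,0],[0,0,0]]}' 1
python3 -m handwheel '{"dp":[[0,0,0],[0,0,0.01],[0,0,0.02],[0,0,0.03],[0,0,0.03],[0,0,0.03],[0,0,0.02],[0,0,0.01],[0,0,0],[0,0,0]],"rotation":[[0,0,0],[0,0,0],[0,0,0],[0,0,0],[0,0,0],[0,0,0],[0,0,0],[0,0,0],[0,0,0],[0,0,0]]}'
```

```text
clock: 30.1
position: [0.5513, -0.3037, 0.0708]
tool_rot: [0.63, 0.777, -0.0, -0.0]
ft_force: [0.1, 0.4, -0.2]
grip_width: 0.427
finger_force: 30.0
clock: 30.93
position: [0.551, -0.3035, 0.2207]
tool_rot: [0.63, 0.777, 0.0, -0.0]
ft_force: [0.0, 0.2, -1.4]
grip_width: 0.428
finger_force: 30.0
```

```bash
python3 -m handwheel '{"dp":[[-0.003,0.020,0],[-0.005,0.028,0],[-0.006,0.032,0],[-0.006,0.032,0],[-0.006,0.032,0],[-0.006,0.032,0],[-0.006,0.032,0],[-0.006,0.032,0],[-0.006,0.032,0],[-0.006,0.032,0]],"rotation":[[0,0,0],[0,0,-0.3],[0,0,-0.3],[0,0,-0.3],[0,0,-0.3],[0,0,-0.3],[0,0,-0.3],[0,0,-0.3],[0,0,-0.1],[0,0,0]]}'
python3 -m handwheel '{"dp":[[-0.006,0.032,0],[-0.006,0.032,0],[-0.006,0.032,0],[-0.006,0.032,0],[-0.006,0.032,0],[-0.006,0.032,0],[-0.005,0.032,0],[-0.005,0.032,0],[-0.003,0.022,0],[-0.001,0.014,0]],"rotation":[[0,0,0],[0,0,0],[0,0,0],[0,0,0],[0,0,0],[0,0,0],[0,0,0],[0,0,0],[0,0,0],[0,0,0]]}'
python3 -m handwheel '{"dp":[[0,0,0],[0,0,0],[0,0,0]],"rotation":[[0,0,0],[0,0,0],[0,0,0]]}'
```

```text
clock: 31.77
position: [0.4934, 0.0017, 0.2189]
tool_rot: [0.645, 0.764, -0.001, -0.001]
ft_force: [0.9, -0.3, -1.7]
grip_width: 0.428
finger_force: 30.0
clock: 32.6
position: [0.4437, 0.2939, 0.2189]
tool_rot: [0.644, 0.765, -0.002, -0.001]
ft_force: [0.7, 0.1, -2.0]
grip_width: 0.429
finger_force: 30.0
clock: 32.85
position: [0.4449, 0.2911, 0.2199]
tool_rot: [0.645, 0.764, -0.001, -0.0]
ft_force: [0.2, 0.1, -1.2]
grip_width: 0.427
finger_force: 30.0
```

```bash
python3 -m handwheel '{"dp":[[0,0.001,-0.01],[0,0,-0.025],[0,0,-0.03],[0,0,-0.03],[0,0,-0.025],[0,0,-0.015],[0,0,-0.007],[0,0,-0.002],[0,0,0],[0,0,0]],"rotation":[[0,0,0],[0,0,0],[0,0,0],[0,0,0],[0,0,0],[0,0,0],[0,0,0],[0,0,0],[0,0,0],[0,0,0]]}'
python3 -m handwheel '{"dp":[[0,0,-0.002],[0,0,-0.001],[0,0,-0.001],[0,0,-0.001],[0,0,-0.0007],[0,0,-0.0005],[0,0,0],[0,0,0]],"rotation":[[0,0,0],[0,0,0],[0,0,0],[0,0,0],[0,0,0],[0,0,0],[0,0,0],[0,0,0]]}'
```

```text
clock: 33.68
position: [0.446, 0.2933, 0.0777]
tool_rot: [0.645, 0.764, 0.001, 0.0]
ft_force: [0.3, -0.1, -1.1]
grip_width: 0.426
finger_force: 30.0
clock: 34.35
position: [0.4453, 0.2933, 0.0708]
tool_rot: [0.645, 0.764, 0.0, 0.0]
ft_force: [-0.6, 0.3, 0.6]
grip_width: 0.425
finger_force: 30.0
```

Lower a bit more, then release, lift and look.

```bash
python3 -m handwheel '{"dp":[[0,0,-0.0005],[0,0,0],[0,0,0]],"rotation":[[0,0,0],[0,0,0],[0,0,0]]}'
python3 -m handwheel '{"dp":[[0,0,0],[0,0,0],[0,0,0],[0,0,0],[0,0,0],[0,0,0],[0,0,0],[0,0,0]],"rotation":[[0,0,0],[0,0,0],[0,0,0],[0,0,0],[0,0,0],[0,0,0],[0,0,0],[0,0,0]]}' -1
python3 -m handwheel '{"dp":[[0,0,0.015],[0,0,0.025],[0,0,0.03],[0,0,0.03],[0,0,0.025],[0,0,0.025],[0,0,0.025],[0,0,0.015],[0,0,0],[0,0,0]],"rotation":[[0,0,0],[0,0,0],[0,0,0],[0,0,0],[0,0,0],[0,0,0],[0,0,0],[0,0,0],[0,0,0],[0,0,0]]}'
python3 -m handwheel '{"dp":[[0,-0.02,0],[0,-0.03,0],[0,-0.035,0],[0,-0.035,0],[0,-0.035,0],[0,-0.035,0],[0,-0.03,0],[0,-0.02,0],[0,0,0],[0,0,0]],"rotation":[[0,0,0],[0,0,0],[0,0,0],[0,0,0],[0,0,0],[0,0,0],[0,0,0],[0,0,0],[0,0,0],[0,0,0]]}'
python3 - <<'E'
from h import *
im=r.snapshot("scene"); cv2.imwrite("pics/f.png",im[:,:,::-1])
im=r.snapshot("wrist"); cv2.imwrite("pics/f2.png",im[:,:,::-1])
E
```

```text
clock: 34.6
position: [0.4454, 0.2934, 0.0707]
tool_rot: [0.645, 0.764, 0.0, 0.0]
ft_force: [-1.4, -0.6, 6.5]
grip_width: 0.431
finger_force: 30.0
clock: 35.27
position: [0.4453, 0.2933, 0.0701]
tool_rot: [0.645, 0.764, -0.0, -0.0]
ft_force: [0.8, 0.0, -0.3]
grip_width: 0.982
finger_force: 0.0
clock: 36.1
position: [0.4455, 0.2934, 0.2605]
tool_rot: [0.645, 0.764, 0.001, 0.0]
ft_force: [-1.0, 0.7, -0.3]
grip_width: 1.003
finger_force: 0.0
clock: 36.93
position: [0.4445, 0.0527, 0.2588]
tool_rot: [0.646, 0.763, -0.001, -0.001]
ft_force: [0.0, 0.5, -0.2]
grip_width: 1.005
finger_force: 0.0
```

View pics/f.png

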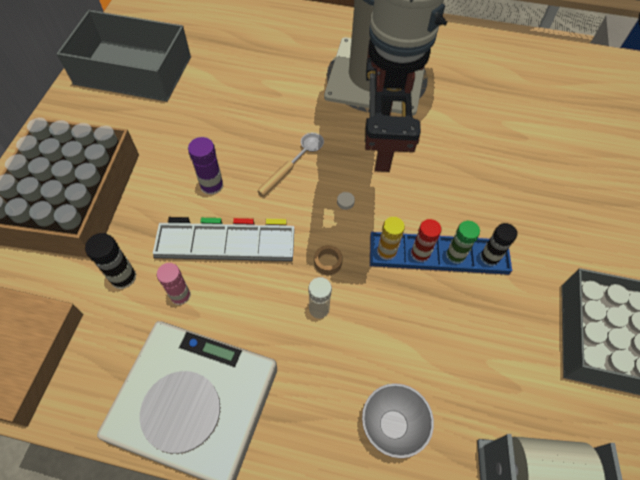

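View pics/f2.png

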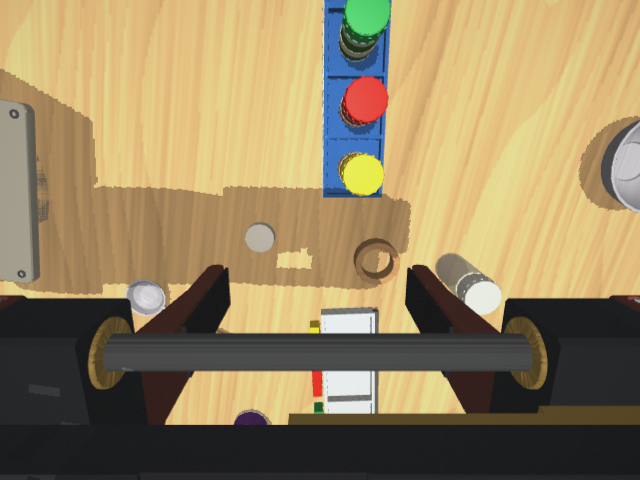

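The scene view shows all four jars upright in the tray at (391,240), (427,240), (465,242) and (499,245), ordered yellow, red, green, black from the tray's right end. The rack is empty and the gripper is clear of everything.

```bash
python3 -c "from bench import r; print(r.close_job())"
```

```text
the job is handed in; nothing more can be done
None
```

All four jars stand upright and released in the blue tray in reverse order (yellow, red, green, black from the tray's right end), and the job was handed in at about 37 s.

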